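Line the bench containers up by height on the rail

ROBOT

A 6-joint arm with a two-finger parallel gripper is mounted at the origin on a cart in front of the work surface, level with it; the furniture and walls round the work are solid. World frame = base frame: x ahead of the robot, y to its left, z up, the work surface at z = 0. Lengths are in mm, angles in rad, forces in N, time in s.
With the tool pointing down it reaches from about 275 to 750 mm from the base axis. Payload 10.2 kg.
Tool frame: the origin (TCP) lies at the very end of the fingers, on their centre line; the grasp point (between the pads) lies 19 mm behind it; z points along the fingers, y is the line along which they close (so a half turn about z gives the same grasp; the last joint's range is limited). The gripper opens to 85 mm and grips with 20 to 120 N. Pads are 22 mm wide; open, the fingers measure 114 mm over their backs; the gripper's body (76 mm by 85 mm) begins 54 mm behind the grasp point. The pads swing forward as they close: fully open they stand 13 mm farther back than shut.
Start: joints at [1.068, 0.313, 1.498, -0, 1.331, -0.223], TCP at [144.999, 504.586, 231.294] pointing down, gripper open.
Joint ranges: [-2.94, 2.94], [-0.97, 2.17], [0.19, 2.56], [-1.23, 4.37], [0.02, 3.11], [-2.88, 2.88]. Speed limits (rad/s): [2.39, 2.39, 3.01, 3.14, 3.14, 3.14].

INTERFACE

Orientations are given as a unit quaternion [w, x, y, z].
In Python, from rig import telemetry, optics, ctrl gives the robot as it stands.
- The arm moves only by the tool servo_tool, never from a script. Its argument "deltas" is a list of rows, each a list of 3 entries, a list of its own where there are three numbers: the shift along the tool's x, y, z in units of 20 cm (1.0 is 20 cm), then the turn, a rotation vector about the tool's x, y, z in units of 90 degrees (1.0 is 90 degrees), then the opening, from 0 (shut) to 1 (fully open). A call has 1 to 8 rows; each row shifts and turns the commanded pose from where the row before left it, along the tool's axes as they then stand; what a row does not reach is not made up. A row lasts 1/10 s, in which the tool goes at most 50 mm and 8.59 degrees, less where a joint would pass 70% of its speed; a pose out of reach is approached as far as the arm can. A call with a number of a shift or a turn outside -1 to 1 is refused whole. A call with a gripper value outside its range is refused whole. The fingers move at their own pace and stop on an object; "squeeze" is the grip in N (left out, the last holds). Time passes only in rows, so rows that do not move let the fingers close. It gives the time, the measured TCP pose, the force, the opening and the grip force at its end, in the units of the state.
- telemetry.sense(): the state, without advancing time (a new reading comes with each control period).
- optics.capture(name): name is "scene" or "top"; returns the picture (400x640x3 uint8, blue, green, red); there is no depth.
- optics.camera_model(name): a dict with "vfov" (degrees; the focal length in pixels is half the picture's height over the tangent of half this angle, whatever the lens; pixels are square), "cx", "cy" (the principal point, pixels), "dist" ([k1, k2, p1, p2, k3] as OpenCV has them; the pictures are not rectified), "R" (3x3) and "t" (3): a world point X has camera coordinates R X + t. Camera axes: x right, y down, z forward; pixel columns grow to the right and rows downward; lengths in mm; the calibration is good to about 2 mm. A picture is of the moment at which its call begins. camera_model takes no time and is no camera call.
- ctrl.finish_job(): hands the job in; it is judged then, once.
The state is a dict: "time_s": time; "joints": joint angles; "dq": joint speeds; "tau": joint torques, N m; "eef_pos": TCP position; "ee_rot": TCP orientation; "force": force on the tool from outside, world axes, zero at the start; "wrist_torque": the same for the moment, N m; "grip_width": opening from 0.0 (shut) to 1.0 (fully open); "grip_force": force on a finger pad.
Only numpy, scipy, OpenCV 4.12 (cv2) and the standard library are available. Lean on these libraries where they do the work, as an engineer would, in place of code of your own. Each camera call takes 0.05 s, during which the arm holds its last target. There are 200 camera calls.

TASK

Tidy the bench: stand the tall cardboard tube, the flat brown tin, the jar with the green label and the small dark dropper bottle on the four round mats of the wooden rail, one centred on each mat, in order of height. The tallest belongs at the end with the high end block and the shortest at the end with the low one. Keep them upright, never letting one fall over, and leave them all standing free.

Things in the scene. Friction and masses are not known exactly. Their poses are not given: they have to be found in the camera images.
- tube_center (a point): Plain brown closed cardboard tube with a white lid, standing upright, 54 mm across all the way up, 172 mm high, about 0.08 kg: the tallest. The point is its centre, 86 mm above its underside; z along its axis, up. All four containers start on the desk to the robot's right, close together, with a paper stack 276 mm high behind them; between them and the rail, which is to the left, stands a blue pump 160 mm high.
- tin_center (a point): Flat brown metal tin with an orange label and a small white cap, standing upright: body 53 mm (its x) by 82 mm (its y) by 100 mm high, cap 28 mm across on top, in the middle; 124 mm high in all, about 0.6 kg: the second tallest. The point is its centre, 62 mm above its underside; z up.
- jar_center (a point): Round jar with a green label and a dark screw lid, standing upright, 44 mm across all the way up, 105 mm high, about 0.11 kg: the third tallest. The point is its centre, 52.5 mm above its underside; z up.
- dropper_center (a point): Small dark brown, nearly black bottle, standing upright: body 36 mm across (straight to about 45 mm up, then shoulders), black cap 18 mm across from 63 mm up, 77 mm high in all, about 0.05 kg: the shortest. The point is its centre, 38.5 mm above its underside; z up.
- mat1: Black round rubber mat 1 of 4, 60 mm across and 3 mm thick, fixed on the wooden rail; the mats lie in a straight row in the order 1, 2, 3, 4, 80 mm apart (mat 1 at the right end as the robot sees it). Its origin is the centre of its underside, on the rail's top, 10 mm above the desk; what stands on it stands 13 mm above the desk. y runs along the row from mat 1 to mat 4, x across it, away from the robot. The rail is a fixed light wooden board 90 mm by 364 mm by 10 mm.
- mat2: Black round rubber mat 2 of 4, 60 mm across and 3 mm thick, fixed on the wooden rail; the mats lie in a straight row in the order 1, 2, 3, 4, 80 mm apart. Its origin is the centre of its underside, on the rail's top, 10 mm above the desk; what stands on it stands 13 mm above the desk. y runs along the row from mat 1 to mat 4, x across it, away from the robot. The rail is a fixed light wooden board 90 mm by 364 mm by 10 mm.
- mat3: Black round rubber mat 3 of 4, 60 mm across and 3 mm thick, fixed on the wooden rail; the mats lie in a straight row in the order 1, 2, 3, 4, 80 mm apart. Its origin is the centre of its underside, on the rail's top, 10 mm above the desk; what stands on it stands 13 mm above the desk. y runs along the row from mat 1 to mat 4, x across it, away from the robot. The rail is a fixed light wooden board 90 mm by 364 mm by 10 mm.
- mat4: Black round rubber mat 4 of 4, 60 mm across and 3 mm thick, fixed on the wooden rail; the mats lie in a straight row in the order 1, 2, 3, 4, 80 mm apart (mat 4 at the left end as the robot sees it). Its origin is the centre of its underside, on the rail's top, 10 mm above the desk; what stands on it stands 13 mm above the desk. y runs along the row from mat 1 to mat 4, x across it, away from the robot. The rail is a fixed light wooden board 90 mm by 364 mm by 10 mm.
- high_block: The high end block of the rail: dark wood, 70 mm across the rail, 18 mm thick and 42 mm high, fixed on the rail 50 mm beyond the last mat at one end, which is the tall end. It may be at either end. Origin at the centre of its underside.
- low_block: The low end block of the rail: dark wood, only 36 mm across the rail, 18 mm thick and 14 mm high, fixed 50 mm beyond the last mat at the other end, which is the short end. Origin at the centre of its underside.

How it is judged:
By the outcome, as a careful person would: the job done as asked, in the order asked, and still so for the second after the job is handed in, with the robot touching nothing.
It also fails if it takes over 115 s, if anything falls off the work surface, if the arm or the gripper's body presses on something with over 40 N, if the wrist force passes 120 N, or if a joint passes its speed limit or range.

## Working session

There is one attempt and no reset: what is moved stays moved. The work goes in short steps, Python scripts to look and compute and a tool call to move; the robot and the scene stay as the last step left them, time stands still between calls to the robot, and variables do not carry over. Pictures are saved under pics/ and viewed, at most 14 in all, crops included, and the job is handed in when it is done.

Besides the shell and the picture viewer there is one more tool, called as a command line: name --argument value ..., lists and objects as JSON in quotes. servo_tool: Moves the arm, as the interface text tells. Its arguments: {"type":"object","properties":{"deltas":{"type":"array"},"squeeze":{"type":"number"}},"required":["deltas"]}

```bash
mkdir -p pics; ls; python3 - <<'E'
from rig import telemetry, optics
import cv2
for n in ("scene","top"):
    cv2.imwrite(f"pics/{n}0.png",optics.capture(n)); m=optics.camera_model(n)
    print(n,m)
print(telemetry.sense())
E
```

```text
pics
scene {'vfov': 57.485042065725324, 'cx': 322.0327567186298, 'cy': 192.4524673338232, 'dist': array([-0.01476817,  0.        ,  0.        ,  0.        ,  0.        ]), 'R': array([[ 0.82597389, -0.56323826,  0.02301732],
       [-0.32501098, -0.50918728, -0.79692922],
       [ 0.46058115,  0.65076184, -0.60363402]]), 't': array([-431.81126617,  249.19096894,  817.17845421])}
top {'vfov': 47.05762480674616, 'cx': 318.7565861168892, 'cy': 197.4289229234264, 'dist': array([-0.08445345,  0.        ,  0.        ,  0.        ,  0.        ]), 'R': array([[-0.00908856, -0.999697  , -0.02287592],
       [-0.98966351,  0.01226692, -0.14288335],
       [ 0.14312067,  0.02134086, -0.98947513]]), 't': array([  35.18756134,  533.04335086, 1245.46959787])}
{'time_s': 0.1, 'joints': array([ 1.06762943e+00,  3.13374887e-01,  1.49834902e+00,  4.90495209e-06,
        1.33097944e+00, -2.23414884e-01]), 'dq': array([ 0.0011668 , -0.00153806, -0.00301648,  0.00035762,  0.00088709,
       -0.00073768]), 'tau': array([ 3.20164581e-03, -4.12900114e+01, -2.60141015e+01, -1.38877003e-04,
        3.10075215e-03,  1.40000105e-05]), 'eef_pos': array([144.87059601, 504.38687085, 230.80665165]), 'ee_rot': array([-1.99571446e-04,  1.39420891e-01,  9.90233057e-01, -5.18257420e-04]), 'force': array([ 0.15265962,  0.65615516, -0.05555273]), 'wrist_torque': array([ 0.08695887,  0.04431609, -0.01356697]), 'grip_force': 0.0, 'grip_width': 0.9983303695959418}
```

View pics/scene0.png

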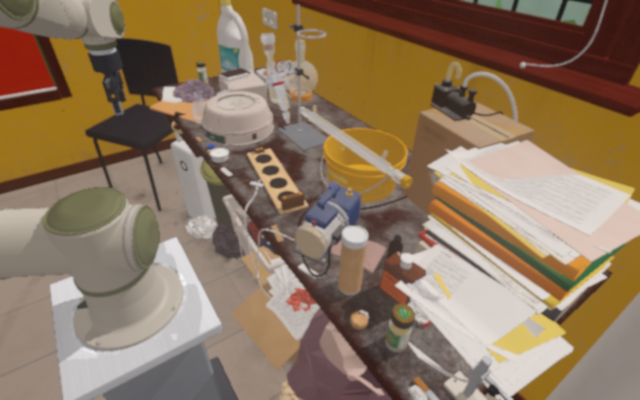

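View pics/top0.png

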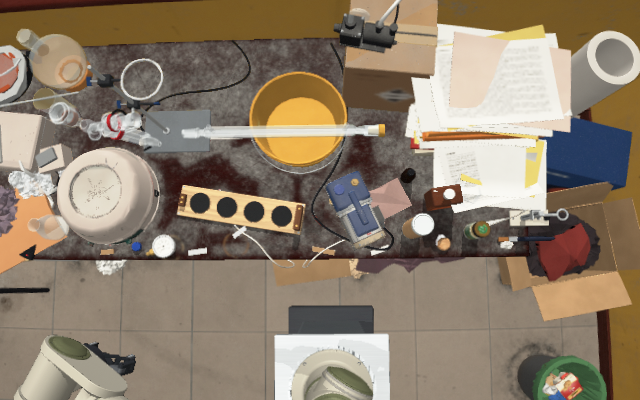

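The scene view shows the tube (352,260), jar (400,328), tin (403,275) and a dark item at (393,247), probably the dropper. The top view shows the rail mats at about (200,203) to (281,216). I'll enlarge both.

```bash
python3 - <<'E'
import cv2,numpy as np
a=cv2.imread('pics/top0.png');b=cv2.imread('pics/scene0.png')
r=lambda i,x,y,w,h,s:cv2.resize(i[y:y+h,x:x+w],None,fx=s,fy=s,interpolation=cv2.INTER_CUBIC)
cv2.imwrite('pics/c1.png',r(a,340,150,200,120,4))
cv2.imwrite('pics/c2.png',np.vstack([r(a,170,175,160,65,5),r(b,240,140,160,50,5)]))
cv2.imwrite('pics/c3.png',r(b,290,200,160,170,3.5))
E
```

```text
(no output)
```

View pics/c1.png

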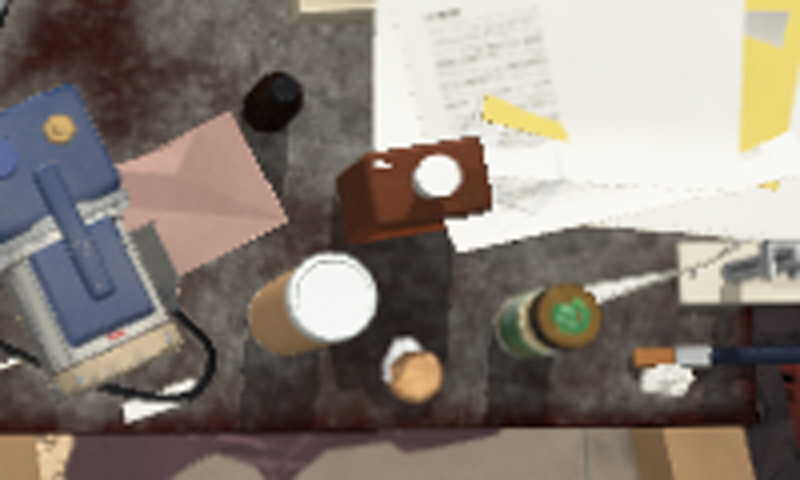

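View pics/c2.png

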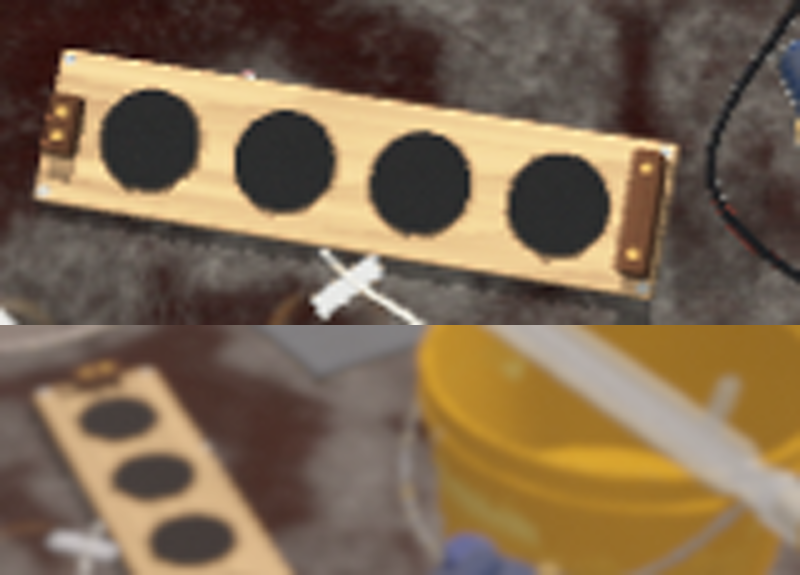

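View pics/c3.png

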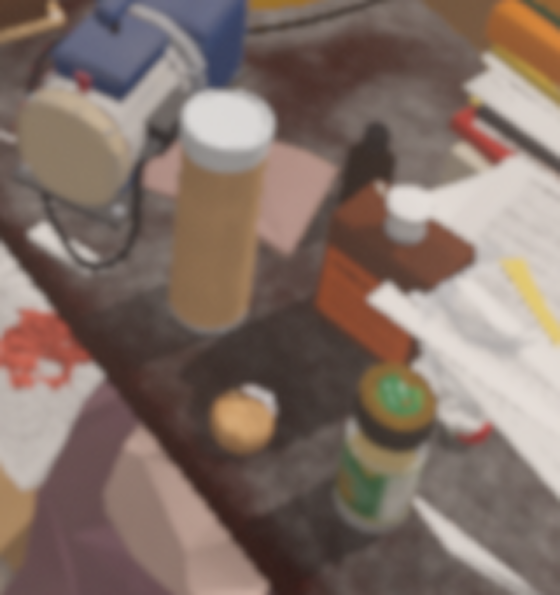

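The 70 mm (wide) block is at the right end, so mat 1 is the tall end: tube on mat 1, tin on mat 2, jar on mat 3, dropper on mat 4. In crop c1, the lid centres are at about (332,298) tube, (438,176) tin cap, (568,316) jar and (285,90) dropper cap.

```bash
cat > h.py <<'E'
import numpy as np, cv2
from rig import optics, telemetry
from scipy.spatial.transform import Rotation as Rt
def cam(n):
    m=optics.camera_model(n); f=200/np.tan(np.radians(m['vfov']/2))
    return np.array([[f,0,m['cx']],[0,f,m['cy']],[0,0,1]]),m['dist'],np.array(m['R']),np.array(m['t'])
def toplane(n,px,z):
    K,d,R,t=cam(n); u=cv2.undistortPoints(np.array(px,float).reshape(-1,1,2),K,d).reshape(-1,2)
    D=np.c_[u,np.ones(len(u))]@R; c=-R.T@t; return c+D*((z-c[2])/D[:,2])[:,None]
def proj(n,X):
    K,d,R,t=cam(n); return cv2.projectPoints(np.array(X,float).reshape(-1,1,3),cv2.Rodrigues(R)[0],t,K,d)[0].reshape(-1,2)
def crop(p,x0,y0,s): return (np.array(p,float)+.5)/s-.5+[x0,y0]
E
python3 - <<'E'
from h import *
np.set_printoptions(precision=1,suppress=True)
T=lambda p,z:toplane('top',crop([p],340,150,4),z)[0]
S=lambda p,z:toplane('scene',crop([p],290,200,3.5),z)[0]
for n,a,b,z in [('tube',(332,298),(228,122),172),('jar',(568,316),(398,395),105),('cap',(438,176),(410,195),124),('drop',(285,88),(376,130),77)]:
    print(n,T(a,z)[:2],S(b,z)[:2])
c=np.array([T(p,100) for p in [(374,157),(481,138),(491,210),(385,232)]])[:,:2]
print('tin',c.mean(0),c[1]-c[0],c[2]-c[3],c[0]-c[3],c[1]-c[2])
m=toplane('top',crop([(558,206),(420,184),(285,161),(150,140)],170,175,5),13)[:,:2]
print('mats',m,np.diff(m,axis=0),np.linalg.norm(np.diff(m,axis=0),axis=1))
print('scene mats',toplane('scene',crop([(193,213),(153,151),(118,92)],240,140,5),13)[:,:2])
print('pump',[T(p,160)[:2] for p in[(0,90),(75,85),(180,330),(60,390)]],'stack edge',T((375,0),276)[:2],T((450,250),0)[:2])
print('ball',T((413,375),40)[:2])
E
```

```text
tube [ 444.  -230.5] [ 441.2 -234.5]
jar [ 435.5 -400. ] [ 434.  -400.9]
cap [ 526.9 -313.1] [ 529.7 -309.1]
drop [ 595.9 -223.6] [ 592.1 -223.6]
tin [ 525.  -315.7] [ 12.  -72.6] [ 13.8 -71.6] [50.4  5.1] [48.6  4.1]
mats [[485.7 137.3]
 [499.1 216.4]
 [513.2 294.5]
 [526.3 373.6]] [[13.5 79.1]
 [14.1 78.1]
 [13.1 79. ]] [80.2 79.4 80.1]
scene mats [[498.2 216.2]
 [510.3 294.1]
 [524.7 374.4]]
pump [array([580.3, -26.9]), array([582.9, -74.7]), array([ 426.2, -137. ]), array([389.8, -61.3])] stack edge [ 607.3 -241.4] [ 491.6 -352.1]
ball [ 401.1 -311.5]
```

```bash
python3 - <<'E'
from h import *
np.set_printoptions(precision=1,suppress=True)
def tri(a,b):
    P=[];
    for n,p in (('top',a),('scene',b)):
        P.append((toplane(n,[p],0)[0],toplane(n,[p],300)[0]))
    A=P[0][1]-P[0][0];B=P[1][1]-P[1][0]
    s=np.linalg.lstsq(np.c_[A,-B],P[1][0]-P[0][0],rcond=None)[0]
    x=P[0][0]+s[0]*A;y=P[1][0]+s[1]*B; return (x+y)/2,np.linalg.norm(x-y)
print('corner',tri(crop((452,250),340,150,4),crop((370,290),290,200,3.5)))
a=cv2.imread('pics/top0.png');b=cv2.imread('pics/scene0.png')
r=lambda i,x,y,w,h,s:cv2.resize(i[y:y+h,x:x+w],None,fx=s,fy=s,interpolation=cv2.INTER_CUBIC)
cv2.imwrite('pics/c4.png',np.hstack([r(a,390,20,190,200,2),r(b,390,130,200,200,2)]))
E
```

```text
corner (array([ 482.7, -330.2,   87.2]), np.float64(1.2125105328943018))
```

View pics/c4.png

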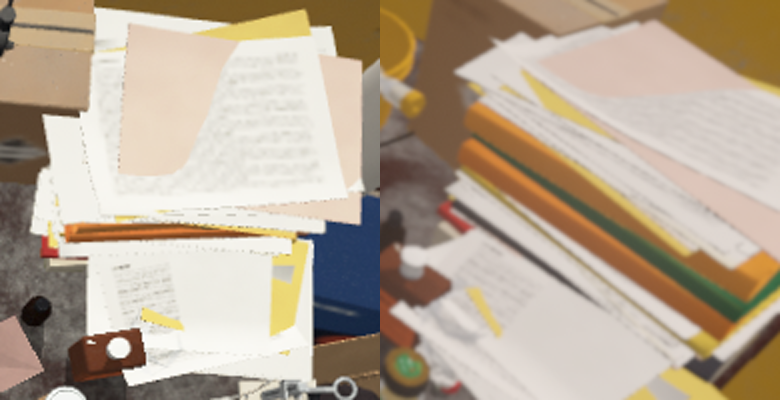

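Cross-checks agree within about 4 mm: mat spacing comes out at 80 mm and tin edges at 50 × 73 mm. I'll place short ones first, starting with the dropper. First I'll align the tool with the world axes and move right.

servo_tool --deltas '[[[0, 0, -0.1], [0, 0, -0.089], 0.8], [[0, 0, -0.1], [0, 0, -0.089], 0.8], [[-0.12, -0.2, 0], [0, 0, 0], 0.8], [[-0.12, -0.2, 0], [0, 0, 0], 0.8], [[-0.12, -0.2, 0], [0, 0, 0], 0.8], [[-0.12, -0.2, 0], [0, 0, 0], 0.8], [[-0.12, -0.2, 0], [0, 0, 0], 0.8], [[-0.12, -0.2, 0], [0, 0, 0], 0.8]]' --squeeze 40

```text
time_s: 0.9
eef_pos: [289.3, 262.9, 271.2]
ee_rot: [-0.0, -0.0, 1.0, -0.0]
force: [0.6, 0.8, 0.2]
grip_width: 0.799
grip_force: 0.0
```

servo_tool --deltas '[[[-0.127, -0.203, 0], [0, 0, 0], 0.8], [[-0.127, -0.203, 0], [0, 0, 0], 0.8], [[-0.127, -0.203, 0], [0, 0, 0], 0.8], [[-0.127, -0.203, 0], [0, 0, 0], 0.8], [[-0.127, -0.203, 0], [0, 0, 0], 0.8], [[-0.127, -0.203, 0], [0, 0, 0], 0.8], [[-0.127, -0.203, 0], [0, 0, 0], 0.8], [[-0.127, -0.203, 0], [0, 0, 0], 0.8]]'

```text
time_s: 1.7
eef_pos: [492.7, -62.2, 271.1]
ee_rot: [-0.0, 0.0, 1.0, 0.0]
force: [0.7, -0.4, 0.9]
grip_width: 0.799
grip_force: 0.0
```

servo_tool --deltas '[[[-0.127, -0.203, 0], [0, 0, 0], 0.8], [[-0.127, -0.203, 0], [0, 0, 0], 0.8], [[-0.127, -0.203, 0], [0, 0, 0], 0.8], [[-0.127, -0.203, 0], [0, 0, 0], 0.8], [[0, 0, 0.2], [0, 0, 0], 0.8], [[0, 0, 0.2], [0, 0, 0], 0.8], [[0, 0, 0.2], [0, 0, 0], 0.8], [[0, 0, 0], [0, 0, 0], 0.8]]'

```text
time_s: 2.5
eef_pos: [591.3, -221.4, 145.6]
ee_rot: [-0.005, 0.0, 1.0, 0.003]
force: [-0.2, 0.4, 0.3]
grip_width: 0.796
grip_force: 0.0
```

servo_tool --deltas '[[[0, 0, 0], [0, 0, 0], 0.8], [[0, 0, 0.15], [0, 0, 0], 0.8], [[0, 0, 0.15], [0, 0, 0], 0.8], [[0, 0, 0.15], [0, 0, 0], 0.8], [[0, 0, 0.1], [0, 0, 0], 0.8], [[0, 0, 0], [0, 0, 0], 0.8]]'

```text
time_s: 3.1
eef_pos: [593.7, -222.6, 41.3]
ee_rot: [-0.0, 0.0, 1.0, 0.0]
force: [0.6, 1.0, -0.2]
grip_width: 0.799
grip_force: 0.0
```

```bash
python3 - <<'E'
from h import *
s=telemetry.sense(); print(s['eef_pos'],s['ee_rot'],s['joints'],s['force'])
b=optics.capture('scene')
cv2.imwrite('pics/d1.png',cv2.resize(b[150:350,300:480],None,fx=3,fy=3,interpolation=cv2.INTER_CUBIC))
E
```

```text
[ 593.73744227 -222.64221599   41.33053529] [-3.75605708e-04  3.51286060e-05  9.99999902e-01  2.29874787e-04] [-5.43210277e-01  7.40452242e-01  1.34205932e+00  6.08710101e-06
  1.05996181e+00 -2.11393933e+00] [ 0.6241357   1.03666263 -0.23780235]
```

View pics/d1.png

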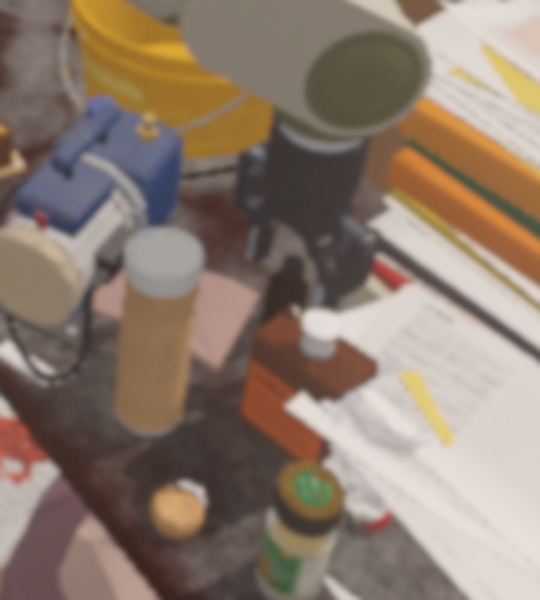

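The dropper at about (290,280) stands between the two fingers. I'll lower and close.

servo_tool --deltas '[[[0, 0, 0.09], [0, 0, 0], 0.8], [[0, 0, 0.05], [0, 0, 0], 0.8], [[0, 0, 0], [0, 0, 0], 0.6], [[0, 0, 0], [0, 0, 0], 0.45], [[0, 0, 0], [0, 0, 0], 0.3], [[0, 0, 0], [0, 0, 0], 0.1], [[0, 0, 0], [0, 0, 0], 0.1], [[0, 0, 0], [0, 0, 0], 0.1]]' --squeeze 25

```text
time_s: 3.95
eef_pos: [594.3, -223.0, 14.8]
ee_rot: [0.001, 0.0, 1.0, -0.0]
force: [-1.0, 1.4, 6.6]
grip_width: 0.407
grip_force: 25.1
```

servo_tool --deltas '[[[0, 0, 0], [0, 0, 0], 0.1], [[0, 0, 0], [0, 0, 0], 0.1], [[0, 0, 0], [0, 0, 0], 0.1]]'

```text
time_s: 4.25
eef_pos: [594.3, -223.0, 14.8]
ee_rot: [0.001, 0.0, 1.0, -0.001]
force: [-1.3, 0.7, 6.6]
grip_width: 0.405
grip_force: 25.1
```

servo_tool --deltas '[[[0, 0, -0.05], [0, 0, 0], 0.1], [[0, 0, -0.15], [0, 0, 0], 0.1], [[0, 0, -0.2], [0, 0, 0], 0.1], [[0, 0, -0.2], [0, 0, 0], 0.1], [[0, 0, -0.2], [0, 0, 0], 0.1], [[0, 0, -0.2], [0, 0, 0], 0.1], [[0.05, 0.09, 0], [0, 0, 0], 0.1], [[0.09, 0.18, 0], [0, 0, 0], 0.1]]'

```text
time_s: 5.05
eef_pos: [565.7, -169.8, 214.7]
ee_rot: [0.001, 0.001, 1.0, -0.001]
force: [0.7, 1.0, -0.7]
grip_width: 0.413
grip_force: 25.1
```

servo_tool --deltas '[[[0.09, 0.18, 0], [0, 0, 0], 0.1], [[0.09, 0.18, 0], [0, 0, 0], 0.1], [[0.09, 0.18, 0], [0, 0, 0], 0.1], [[0.09, 0.18, 0], [0, 0, 0], 0.1], [[0.09, 0.18, 0], [0, 0, 0], 0.1], [[0, 0.2, 0], [0, 0, 0], 0.1], [[0, 0.2, 0], [0, 0, 0], 0.1], [[0, 0.2, 0], [0, 0, 0], 0.1]]'

```text
time_s: 5.85
eef_pos: [475.4, 132.8, 214.3]
ee_rot: [0.001, 0.0, 1.0, -0.0]
force: [0.7, -0.0, -0.1]
grip_width: 0.409
grip_force: 25.1
```

servo_tool --deltas '[[[-0.042, 0.2, 0], [0, 0, 0], 0.1], [[-0.042, 0.2, 0], [0, 0, 0], 0.1], [[-0.042, 0.2, 0], [0, 0, 0], 0.1], [[-0.042, 0.2, 0], [0, 0, 0], 0.1], [[-0.042, 0.2, 0], [0, 0, 0], 0.1], [[-0.042, 0.18, 0.2], [0, 0, 0], 0.1], [[0, 0, 0.2], [0, 0, 0], 0.1], [[0, 0, 0.2], [0, 0, 0], 0.1]]'

```text
time_s: 6.65
eef_pos: [525.2, 365.3, 95.7]
ee_rot: [0.0, -0.001, 1.0, 0.0]
force: [-0.1, -0.6, -0.8]
grip_width: 0.402
grip_force: 25.2
```

servo_tool --deltas '[[[0, 0, 0], [0, 0, 0], 0.1], [[0, 0, 0], [0, 0, 0], 0.1]]'

```text
time_s: 6.85
eef_pos: [526.0, 364.4, 98.2]
ee_rot: [0.0, 0.0, 1.0, 0.0]
force: [0.2, 0.1, 0.5]
grip_width: 0.408
grip_force: 25.3
```

```bash
python3 - <<'E'
from h import *
s=telemetry.sense(); print(s['eef_pos'],s['ee_rot'])
b=optics.capture('scene');a=optics.capture('top')
r=lambda i,x,y,w,h,s:cv2.resize(i[y:y+h,x:x+w],None,fx=s,fy=s,interpolation=cv2.INTER_CUBIC)
cv2.imwrite('pics/d2.png',np.hstack([r(b,210,110,100,120,4),r(a,160,160,100,120,4)]))
E
```

```text
[525.9609641  364.44662398  98.21250283] [4.85084355e-04 1.69782552e-04 9.99999847e-01 2.04444791e-04]
```

View pics/d2.png

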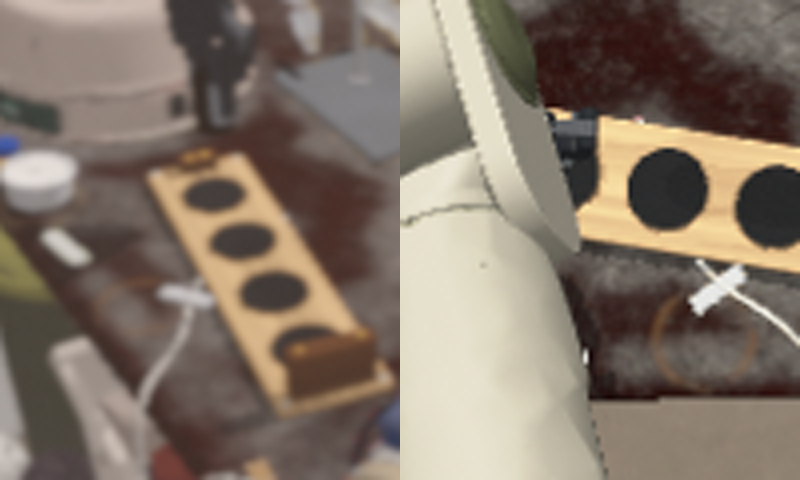

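servo_tool --deltas '[[[0, 0.046, 0.1], [0, 0, 0], 0.1], [[0, 0, 0.12], [0, 0, 0], 0.1], [[0, 0, 0.06], [0, 0, 0], 0.1], [[0, 0, 0.04], [0, 0, 0], 0.1], [[0, 0, 0.015], [0, 0, 0], 0.1], [[0, 0, 0], [0, 0, 0], 0.1], [[0, 0, 0], [0, 0, 0], 0.1]]'

```text
time_s: 7.65
eef_pos: [526.0, 373.7, 30.6]
ee_rot: [0.001, 0.0, 1.0, 0.0]
force: [-0.2, 0.9, 0.7]
grip_width: 0.405
grip_force: 25.3
```

servo_tool --deltas '[[[0, 0, 0.007], [0, 0, 0], 0.1], [[0, 0, 0.005], [0, 0, 0], 0.1], [[0, 0, 0], [0, 0, 0], 0.1], [[0, 0, 0], [0, 0, 0], 0.1]]'

```text
time_s: 8.05
eef_pos: [525.8, 373.7, 27.9]
ee_rot: [0.0, 0.0, 1.0, 0.0]
force: [-0.8, -0.4, 4.9]
grip_width: 0.406
grip_force: 25.8
```

servo_tool --deltas '[[[0, 0, 0], [0, 0, 0], 0.45], [[0, 0, 0], [0, 0, 0], 0.5], [[0, 0, 0], [0, 0, 0], 0.55], [[0, 0, 0], [0, 0, 0], 0.55], [[0, 0, -0.1], [0, 0, 0], 0.55], [[0, 0, -0.2], [0, 0, 0], 0.55], [[0, 0, -0.24], [0, 0, 0], 0.6], [[0, 0, -0.24], [0, 0, 0], 0.8]]'

```text
time_s: 8.85
eef_pos: [525.1, 373.4, 184.7]
ee_rot: [-0.0, 0.0, 1.0, -0.0]
force: [0.2, 0.6, 0.5]
grip_width: 0.751
grip_force: 0.0
```

servo_tool --deltas '[[[0, -0.05, -0.2], [0, 0, 0], 0.8], [[0.025, -0.21, 0], [0, 0, 0], 0.8], [[0.025, -0.21, 0], [0, 0, 0], 0.8], [[0.025, -0.21, 0], [0, 0, 0], 0.8], [[0.025, -0.21, 0], [0, 0, 0], 0.8], [[0.025, -0.21, 0], [0, 0, 0], 0.8], [[0.025, -0.21, 0], [0, 0, 0], 0.8], [[0.025, -0.21, 0], [0, 0, 0], 0.8]]'

```text
time_s: 9.65
eef_pos: [489.9, 68.0, 223.3]
ee_rot: [0.0, -0.0, 1.0, -0.0]
force: [0.1, 0.3, -0.1]
grip_width: 0.803
grip_force: 0.0
```

servo_tool --deltas '[[[0.025, -0.21, 0], [0, 0, 0], 0.8], [[0.025, -0.21, 0], [0, 0, 0], 0.8], [[0.025, -0.21, 0], [0, 0, 0], 0.8], [[0.025, -0.21, 0], [0, 0, 0], 0.8], [[0.025, -0.21, 0], [0, 0, 0], 0.8], [[0.025, -0.21, 0], [0, 0, 0], 0.8], [[0.025, -0.21, 0], [0, 0, 0], 0.8], [[0.025, -0.21, 0], [0, 0, 0], 0.8]]'

```text
time_s: 10.45
eef_pos: [449.8, -268.1, 223.3]
ee_rot: [0.0, 0.0, 1.0, -0.0]
force: [1.3, -0.2, 0.7]
grip_width: 0.801
grip_force: 0.0
```

servo_tool --deltas '[[[0.025, -0.21, 0], [0, 0, 0], 0.8], [[0.025, -0.21, 0], [0, 0, 0], 0.8], [[0, -0.1, 0], [0, 0, 0], 0.8], [[0, 0, 0], [0, 0, 0], 0.8]]'

```text
time_s: 10.85
eef_pos: [439.6, -372.6, 222.5]
ee_rot: [-0.0, 0.002, 1.0, 0.0]
force: [0.5, 0.3, -0.6]
grip_width: 0.799
grip_force: 0.0
```

```bash
python3 - <<'E'
from h import *
s=telemetry.sense(); print(s['eef_pos'],s['ee_rot'])
b=optics.capture('scene');a=optics.capture('top')
r=lambda i,x,y,w,h,s:cv2.resize(i[y:y+h,x:x+w],None,fx=s,fy=s,interpolation=cv2.INTER_CUBIC)
K=np.hstack([r(b,200,110,100,120,3),r(a,170,165,160,120,3)])
cv2.imwrite('pics/d3.png',K)
E
```

```text
[ 439.63912049 -372.62597908  222.51559306] [-1.96103621e-04  1.53848443e-03  9.99998795e-01  6.85416268e-05]
```

View pics/d3.png

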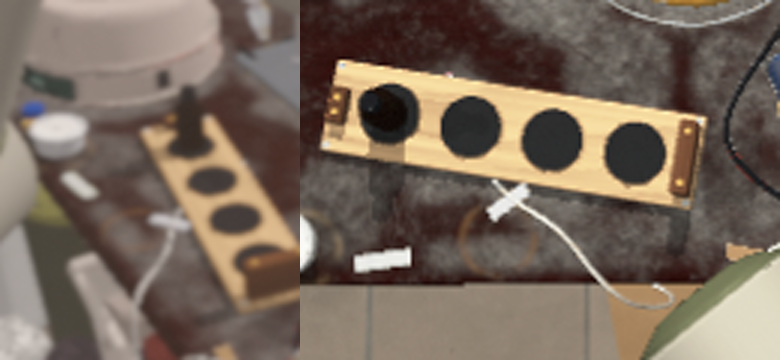

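The dropper stands upright on mat 4. Next I'll go over the jar and down.

servo_tool --deltas '[[[0.023, -0.139, 0], [0, 0, 0], 0.8], [[0, 0, 0.15], [0, 0, 0], 0.8], [[0, 0, 0.2], [0, 0, 0], 0.8], [[0, 0, 0.2], [0, 0, 0], 0.8], [[0, 0, 0.15], [0, 0, 0], 0.8], [[0, 0, 0.05], [0, 0, 0], 0.8], [[0, 0, 0], [0, 0, 0], 0.8]]'

```text
time_s: 11.65
eef_pos: [435.9, -397.2, 72.9]
ee_rot: [-0.0, -0.0, 1.0, 0.001]
force: [-0.4, 0.2, 0.2]
grip_width: 0.804
grip_force: 0.0
```

servo_tool --deltas '[[[0, 0, 0], [0, 0, 0], 0.65], [[0, 0, 0], [0, 0, 0], 0.55], [[0, 0, 0], [0, 0, 0], 0.45], [[0, 0, 0], [0, 0, 0], 0.3], [[0, 0, 0], [0, 0, 0], 0.2], [[0, 0, 0], [0, 0, 0], 0.2], [[0, 0, 0], [0, 0, 0], 0.2], [[0, 0, 0], [0, 0, 0], 0.2]]' --squeeze 30

```text
time_s: 12.45
eef_pos: [436.4, -399.0, 75.1]
ee_rot: [0.001, 0.0, 1.0, -0.001]
force: [0.5, 0.1, 7.4]
grip_width: 0.51
grip_force: 30.0
```

```bash
python3 - <<'E'
from h import *
print(toplane('top',crop([(373-300,103)],170,165,3),90), proj('top',[525.5,374,90]))
E
```

```text
[[525.85797695 367.25298977  90.        ]] [[191.55933001 199.16036564]]
```

servo_tool --deltas '[[[0, 0, -0.05], [0, 0, 0], 0.2], [[0, 0, -0.15], [0, 0, 0], 0.2], [[0, 0, -0.2], [0, 0, 0], 0.2], [[0, 0, -0.2], [0, 0, 0], 0.2], [[0, 0, -0.2], [0, 0, 0], 0.2], [[0, 0, -0.2], [0, 0, 0], 0.2], [[-0.01, 0.1, 0], [0, 0, 0], 0.2], [[-0.022, 0.2, 0], [0, 0, 0], 0.2]]'

```text
time_s: 13.25
eef_pos: [441.7, -339.1, 274.4]
ee_rot: [0.001, 0.001, 1.0, -0.001]
force: [1.1, 0.5, -2.0]
grip_width: 0.508
grip_force: 31.0
```

servo_tool --deltas '[[[-0.022, 0.2, 0], [0, 0, 0], 0.2], [[-0.022, 0.2, 0], [0, 0, 0], 0.2], [[-0.022, 0.2, 0], [0, 0, 0], 0.2], [[-0.022, 0.2, 0], [0, 0, 0], 0.2], [[-0.022, 0.2, 0], [0, 0, 0], 0.2], [[-0.022, 0.2, 0], [0, 0, 0], 0.2], [[-0.022, 0.2, 0], [0, 0, 0], 0.2], [[-0.022, 0.2, 0], [0, 0, 0], 0.2]]'

```text
time_s: 14.05
eef_pos: [477.1, -16.5, 274.0]
ee_rot: [0.0, 0.0, 1.0, -0.0]
force: [1.9, -0.9, -1.2]
grip_width: 0.508
grip_force: 31.0
```

servo_tool --deltas '[[[-0.022, 0.2, 0], [0, 0, 0], 0.2], [[-0.022, 0.2, 0], [0, 0, 0], 0.2], [[-0.022, 0.2, 0], [0, 0, 0], 0.2], [[-0.022, 0.2, 0], [0, 0, 0], 0.2], [[-0.022, 0.2, 0], [0, 0, 0], 0.2], [[-0.022, 0.2, 0], [0, 0, 0], 0.2], [[-0.022, 0.2, 0], [0, 0, 0], 0.2], [[0, 0, 0], [0, 0, 0], 0.2]]'

```text
time_s: 14.85
eef_pos: [507.6, 265.5, 273.3]
ee_rot: [-0.0, -0.002, 1.0, 0.001]
force: [0.3, -0.0, -0.8]
grip_width: 0.503
grip_force: 31.2
```

servo_tool --deltas '[[[-0.02, 0.17, 0], [0, 0, 0], 0.2], [[0, 0, 0.1], [0, 0, 0], 0.2], [[0, 0, 0.2], [0, 0, 0], 0.2], [[0, 0, 0.2], [0, 0, 0], 0.2], [[0, 0, 0.2], [0, 0, 0], 0.2], [[0, 0, 0.1], [0, 0, 0], 0.2], [[0, 0, 0], [0, 0, 0], 0.2], [[0, 0, 0], [0, 0, 0], 0.2]]'

```text
time_s: 15.65
eef_pos: [512.8, 295.6, 114.6]
ee_rot: [0.001, 0.0, 1.0, 0.0]
force: [0.2, 0.1, -1.4]
grip_width: 0.504
grip_force: 31.3
```

```bash
python3 - <<'E'
from h import *
s=telemetry.sense(); print(s['eef_pos'],s['ee_rot'])
b=optics.capture('scene')
p=proj('scene',[[525.5,374,13],[525.5,374,90],[512,294.4,13]]); print((p-[200,80]+.5)*5-.5)
cv2.imwrite('pics/d4.png',cv2.resize(b[80:190,200:310],None,fx=5,fy=5,interpolation=cv2.INTER_CUBIC))
E
```

```text
[512.80896718 295.62438944 114.56687588] [6.82606911e-04 2.33756047e-04 9.99999720e-01 1.96683737e-04]
[[319.23956238 391.98423592]
 [310.98321984 296.03939593]
 [355.08982982 450.0740265 ]]
```

View pics/d4.png

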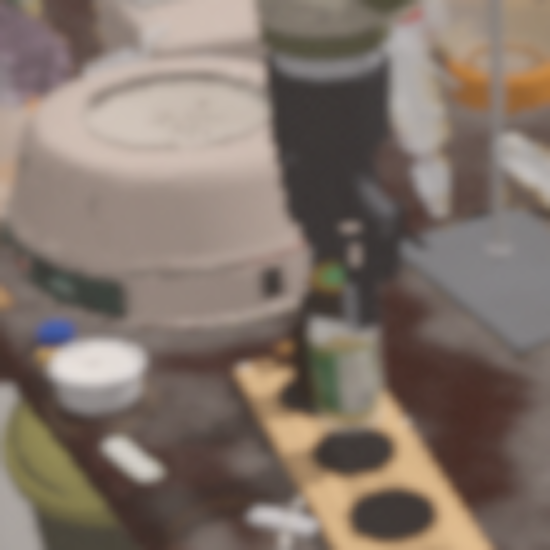

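The jar, with its base at about (345,408), hangs over mat 3, which appears at (353,452) against a predicted (355,450). Lowering it now.

servo_tool --deltas '[[[0.002, -0.004, 0.08], [0, 0, 0], 0.2], [[0, 0, 0.035], [0, 0, 0], 0.2], [[0, 0, 0.015], [0, 0, 0], 0.2], [[0, 0, 0.007], [0, 0, 0], 0.2], [[0, 0, 0], [0, 0, 0], 0.2], [[0, 0, 0], [0, 0, 0], 0.2]]'

```text
time_s: 16.3
eef_pos: [512.9, 295.0, 88.1]
ee_rot: [0.002, 0.0, 1.0, 0.0]
force: [-1.5, -2.7, 7.4]
grip_width: 0.504
grip_force: 32.2
```

servo_tool --deltas '[[[0, 0, 0], [0, 0, 0], 0.55], [[0, 0, 0], [0, 0, 0], 0.6], [[0, 0, 0], [0, 0, 0], 0.65], [[0, 0, 0], [0, 0, 0], 0.65], [[0, 0, -0.1], [0, 0, 0], 0.65], [[0, 0, -0.2], [0, 0, 0], 0.65], [[0, 0, -0.2], [0, 0, 0], 0.65], [[0, 0, -0.2], [0, 0, 0], 0.65]]'

```text
time_s: 17.1
eef_pos: [511.6, 294.9, 227.4]
ee_rot: [-0.0, 0.0, 1.0, -0.0]
force: [-0.2, 0.5, -0.7]
grip_width: 0.65
grip_force: 0.0
```

servo_tool --deltas '[[[-0.005, -0.2, 0], [0, 0, 0], 0.65], [[-0.005, -0.2, 0], [0, 0, 0], 0.65], [[-0.005, -0.2, 0], [0, 0, 0], 0.65], [[-0.005, -0.2, 0], [0, 0, 0], 0.65], [[-0.005, -0.2, 0], [0, 0, 0], 0.65], [[-0.005, -0.2, 0], [0, 0, 0], 0.65], [[-0.005, -0.2, 0], [0, 0, 0], 0.65], [[-0.005, -0.2, 0], [0, 0, 0], 0.65]]'

```text
time_s: 17.9
eef_pos: [519.6, -26.6, 225.9]
ee_rot: [0.0, 0.0, 1.0, -0.0]
force: [-0.1, -0.4, -0.6]
grip_width: 0.65
grip_force: 0.0
```

servo_tool --deltas '[[[-0.005, -0.2, 0], [0, 0, 0], 0.65], [[-0.005, -0.2, 0], [0, 0, 0], 0.65], [[-0.005, -0.2, 0], [0, 0, 0], 0.65], [[-0.005, -0.2, 0], [0, 0, 0], 0.65], [[-0.005, -0.2, 0], [0, 0, 0], 0.65], [[-0.005, -0.2, 0], [0, 0, 0], 0.65], [[-0.005, -0.2, 0], [0, 0, 0], 0.65], [[0, 0, 0], [0, 0, 0], 0.65]]'

```text
time_s: 18.7
eef_pos: [525.9, -309.2, 224.9]
ee_rot: [-0.0, 0.002, 1.0, -0.0]
force: [-0.7, 0.8, 0.1]
grip_width: 0.649
grip_force: 0.0
```

servo_tool --deltas '[[[-0.005, -0.03, 0.15], [0, 0, 0], 0.65], [[0, 0, 0.15], [0, 0, 0], 0.65], [[0, 0, 0.1], [0, 0, 0], 0.65], [[0, 0, 0], [0, 0, 0], 0.65], [[0, 0, 0], [0, 0, 0], 0.65]]'

```text
time_s: 19.2
eef_pos: [528.1, -310.9, 146.6]
ee_rot: [0.0, -0.0, 1.0, -0.0]
force: [0.5, -0.1, 0.2]
grip_width: 0.648
grip_force: 0.0
```

```bash
python3 - <<'E'
from h import *
s=telemetry.sense(); print(s['eef_pos'],s['ee_rot'])
b=optics.capture('scene');a=optics.capture('top')
r=lambda i,x,y,w,h,s:cv2.resize(i[y:y+h,x:x+w],None,fx=s,fy=s,interpolation=cv2.INTER_CUBIC)
p=proj('top',[[525.5,374,90],[512,294.4,118],[499,216.4,13]]); print((p-[170,165]+.5)*5-.5+[350,0])
p=proj('scene',[[528,-311,124],[528,-311,104]]); print((p-[370,200]+.5)*5-.5)
cv2.imwrite('pics/d5.png',np.hstack([r(b,370,200,70,110,5),r(a,170,165,90,110,5)]))
E
```

```text
[ 528.0745098  -310.87011273  146.602751  ] [ 2.65027962e-04 -9.70153257e-05  9.99999943e-01 -1.86844205e-04]
[[459.79665003 172.8018282 ]
 [591.3511467  188.91753199]
 [769.96905569 234.21694092]]
[[186.12958992 283.12042529]
 [178.61109601 314.75621219]]
```

View pics/d5.png

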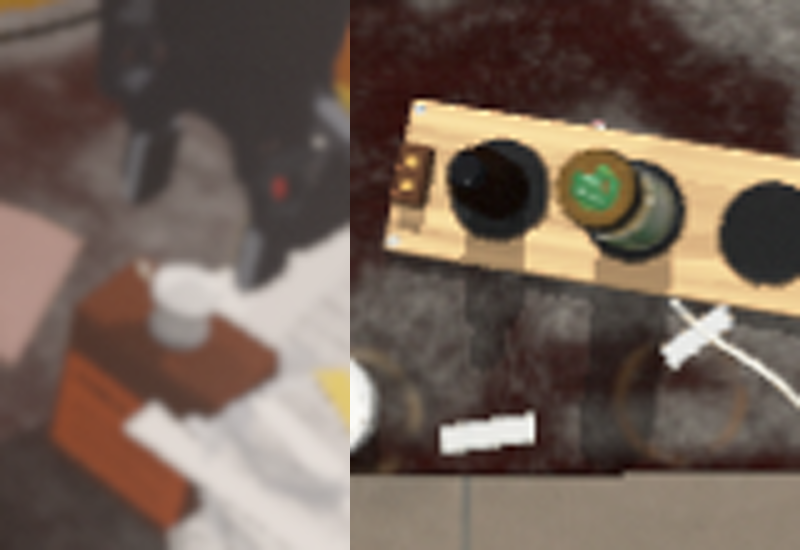

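The jar is on mat 3: its lid is at (596,190) against a predicted (591,189), about 1 mm relative to the mats. The tin cap at (183,277) lies between the open fingers. I'll grip the cap.

servo_tool --deltas '[[[0, 0, 0.15], [0, 0, 0], 0.65], [[0, 0, 0.06], [0, 0, 0], 0.65], [[0, 0, 0], [0, 0, 0], 0.55], [[0, 0, 0], [0, 0, 0], 0.45], [[0, 0, 0], [0, 0, 0], 0.35], [[0, 0, 0], [0, 0, 0], 0.2], [[0, 0, 0], [0, 0, 0], 0.1], [[0, 0, 0], [0, 0, 0], 0.1]]' --squeeze 70

```text
time_s: 20.1
eef_pos: [528.4, -312.2, 105.6]
ee_rot: [0.001, 0.0, 1.0, -0.002]
force: [0.3, -3.5, 6.8]
grip_width: 0.278
grip_force: 68.2
```

servo_tool --deltas '[[[0, 0, 0], [0, 0, 0], 0.1], [[0, 0, 0], [0, 0, 0], 0.1]]'

```text
time_s: 20.3
eef_pos: [528.4, -312.2, 105.6]
ee_rot: [0.001, 0.0, 1.0, -0.002]
force: [0.4, -3.4, 7.0]
grip_width: 0.281
grip_force: 68.2
```

servo_tool --deltas '[[[0, 0, -0.03], [0, 0, 0], 0.1], [[0, 0, -0.05], [0, 0, 0], 0.1], [[0, 0, -0.07], [0, 0, 0], 0.1], [[0, 0, 0], [0, 0, 0], 0.1], [[0, 0, 0], [0, 0, 0], 0.1]]'

```text
time_s: 20.8
eef_pos: [527.8, -311.0, 134.0]
ee_rot: [0.0, 0.0, 1.0, -0.0]
force: [-0.1, -0.6, -6.4]
grip_width: 0.278
grip_force: 69.0
```

```bash
python3 - <<'E'
from h import *
s=telemetry.sense(); print(s['eef_pos'],s['force'],s['wrist_torque'],s['grip_width'])
b=optics.capture('scene');a=optics.capture('top')
r=lambda i,x,y,w,h,s:cv2.resize(i[y:y+h,x:x+w],None,fx=s,fy=s,interpolation=cv2.INTER_CUBIC)
g=(255*(a/255.)**.4).astype('uint8')
p=proj('top',[[525.5,374,90],[525.5,374,13]]); print((p-[180,180]+.5)*8-.5+[350,0])
cv2.imwrite('pics/d6.png',np.hstack([r(b,370,190,70,80,5),r(g,180,180,50,50,8)]))
E
```

```text
[ 527.80976123 -310.97660709  134.03542588] [-0.058893   -0.56044961 -6.36120118] [-0.02988435 -0.01919841  0.00782849] 0.277859458504077
[[445.97464004 156.78292511]
 [509.02825359 186.53958019]]
```

View pics/d6.png

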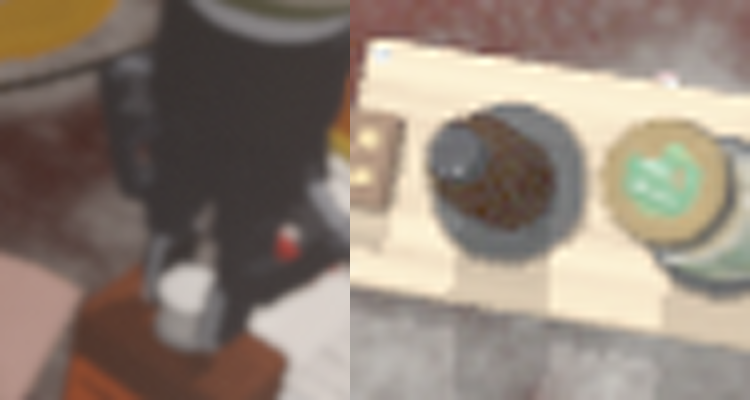

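The tin is held at 6.4 N, matching its weight. I'll lift it, carry it over the pump, then turn it in line with the rail.

servo_tool --deltas '[[[0, 0, -0.1], [0, 0, 0], 0.1], [[0, 0, -0.18], [0, 0, 0], 0.1], [[0, 0, -0.2], [0, 0, 0], 0.1], [[0, 0, -0.2], [0, 0, 0], 0.1], [[0, 0, -0.14], [0, 0, 0], 0.1], [[0, 0.05, 0], [0, 0, 0], 0.1], [[0.01, 0.12, 0], [0, 0, 0], 0.1], [[0.012, 0.18, 0], [0, 0, 0], 0.1]]'

```text
time_s: 21.7
eef_pos: [522.5, -240.3, 294.5]
ee_rot: [-0.002, 0.001, 1.0, 0.001]
force: [0.5, 1.7, -5.4]
grip_width: 0.282
grip_force: 69.7
```

servo_tool --deltas '[[[0.012, 0.18, 0], [0, 0, 0], 0.1], [[0.012, 0.18, 0], [0, 0, 0], 0.1], [[0.012, 0.18, 0], [0, 0, 0], 0.1], [[0.012, 0.18, 0], [0, 0, 0], 0.1], [[0.012, 0.18, 0], [0, 0, 0], 0.1], [[0.012, 0.18, 0], [0, 0, 0], 0.1], [[0.012, 0.18, 0], [0, 0, 0], 0.1], [[0.012, 0.18, 0], [0, 0, 0], 0.1]]'

```text
time_s: 22.5
eef_pos: [502.8, 49.1, 295.3]
ee_rot: [-0.002, -0.0, 1.0, 0.0]
force: [0.7, 0.8, -6.3]
grip_width: 0.28
grip_force: 69.7
```

servo_tool --deltas '[[[0.012, 0.18, 0], [0, 0, 0], 0.1], [[0.012, 0.18, 0], [0, 0, 0], 0.1], [[0.01, 0.18, 0], [0, 0, 0], 0.1], [[0, 0.12, 0], [0, 0, 0], 0.1], [[0, 0.05, 0], [0, 0, 0], 0.1], [[0, 0, 0], [0, 0, 0], 0.1], [[0, 0, 0], [0, 0, 0], 0.1], [[0, 0, 0], [0, 0, 0], 0.1]]'

```text
time_s: 23.3
eef_pos: [497.5, 188.0, 297.3]
ee_rot: [-0.0, 0.001, 1.0, -0.0]
force: [0.2, 0.2, -6.1]
grip_width: 0.28
grip_force: 69.8
```

servo_tool --deltas '[[[-0.006, 0.1, 0], [0, 0, 0], 0.1], [[0, 0.042, 0], [0, 0, 0], 0.1], [[0, 0, 0], [0, 0, 0.07], 0.1], [[0, 0, 0], [0, 0, 0.07], 0.1], [[0, 0, 0], [0, 0, 0.07], 0.1], [[0, 0, 0.1], [0, 0, 0], 0.1], [[0, 0, 0.2], [0, 0, 0], 0.1], [[0, 0, 0.2], [0, 0, 0], 0.1]]'

```text
time_s: 24.1
eef_pos: [498.8, 216.7, 196.9]
ee_rot: [0.001, 0.165, 0.986, 0.0]
force: [0.6, 0.3, -6.9]
grip_width: 0.275
grip_force: 69.9
```

servo_tool --deltas '[[[0, 0, 0.16], [0, 0, 0], 0.1], [[0, 0, 0.1], [0, 0, 0], 0.1], [[0, 0, 0], [0, 0, 0], 0.1], [[0, 0, 0], [0, 0, 0], 0.1]]'

```text
time_s: 24.5
eef_pos: [499.1, 217.1, 146.6]
ee_rot: [0.0, 0.164, 0.986, 0.0]
force: [0.6, 0.3, -5.2]
grip_width: 0.28
grip_force: 70.0
```

```bash
python3 - <<'E'
from h import *
s=telemetry.sense(); print(s['eef_pos'],s['ee_rot'],s['force'],s['wrist_torque'])
b=optics.capture('scene')
p=proj('scene',[[499,216.4,13]]); print((p-[220,110]+.5)*5-.5)
cv2.imwrite('pics/d7.png',cv2.resize(b[110:230,220:340],None,fx=5,fy=5,interpolation=cv2.INTER_CUBIC))
E
```

```text
[499.10880725 217.07046266 146.61128519] [3.77420173e-04 1.64469906e-01 9.86382025e-01 9.56898380e-05] [ 0.64373472  0.27021182 -5.18040752] [-0.04186919 -0.04203136  0.01800209]
[[293.97385445 362.45117661]]
```

View pics/d7.png

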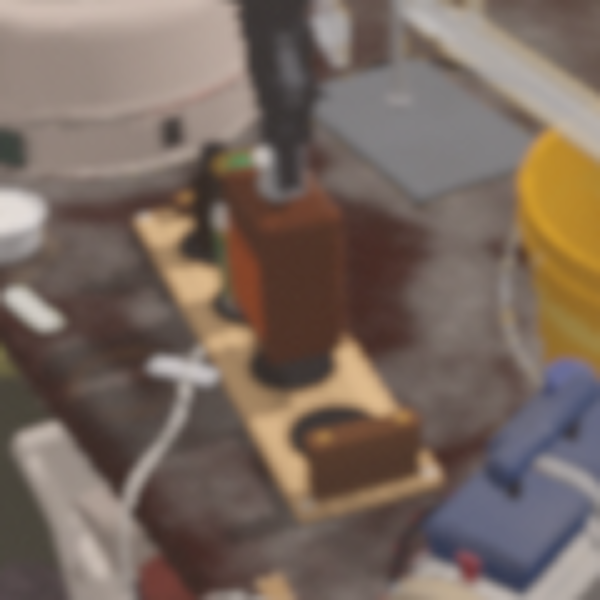

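The tin hangs upright, aligned with the rail and above mat 2 (at about (293,365)). Lowering it.

servo_tool --deltas '[[[0, 0, 0.08], [0, 0, 0], 0.1], [[0, 0, 0.04], [0, 0, 0], 0.1], [[0, 0, 0.012], [0, 0, 0], 0.1], [[0, 0, 0.008], [0, 0, 0], 0.1], [[0, 0, 0], [0, 0, 0], 0.1], [[0, 0, 0], [0, 0, 0], 0.1]]'

```text
time_s: 25.15
eef_pos: [499.1, 217.4, 118.5]
ee_rot: [0.001, 0.164, 0.986, 0.0]
force: [-0.6, -1.6, -2.7]
grip_width: 0.282
grip_force: 70.3
```

servo_tool --deltas '[[[0, 0, 0.006], [0, 0, 0], 0.1], [[0, 0, 0], [0, 0, 0], 0.1], [[0, 0, 0], [0, 0, 0], 0.1]]'

```text
time_s: 25.45
eef_pos: [499.6, 217.3, 118.4]
ee_rot: [0.002, 0.164, 0.986, 0.0]
force: [-2.1, -3.2, 7.4]
grip_width: 0.28
grip_force: 71.2
```

servo_tool --deltas '[[[0, 0, 0], [0, 0, 0], 0.32], [[0, 0, 0], [0, 0, 0], 0.38], [[0, 0, 0], [0, 0, 0], 0.45], [[0, 0, 0], [0, 0, 0], 0.45], [[0, 0, -0.1], [0, 0, 0], 0.5], [[0, 0, -0.2], [0, 0, -0.07], 0.8], [[0, 0, -0.2], [0, 0, -0.07], 0.9], [[0, 0, -0.12], [0, 0, -0.07], 0.9]]' --squeeze 30

```text
time_s: 26.25
eef_pos: [499.2, 217.6, 243.7]
ee_rot: [0.002, -0.002, 1.0, 0.0]
force: [-0.6, -0.0, 0.5]
grip_width: 0.903
grip_force: 0.0
```

servo_tool --deltas '[[[0.021, -0.2, 0], [0, 0, 0], 0.9], [[0.021, -0.2, 0], [0, 0, 0], 0.9], [[0.021, -0.2, 0], [0, 0, 0], 0.9], [[0.021, -0.2, 0], [0, 0, 0], 0.9], [[0.021, -0.2, 0], [0, 0, 0], 0.9], [[0.021, -0.2, 0], [0, 0, 0], 0.9], [[0.021, -0.2, 0], [0, 0, 0], 0.9], [[0.021, -0.2, 0], [0, 0, 0], 0.9]]'

```text
time_s: 27.05
eef_pos: [464.6, -104.2, 240.7]
ee_rot: [0.0, 0.0, 1.0, -0.0]
force: [0.6, -0.6, 0.0]
grip_width: 0.899
grip_force: 0.0
```

servo_tool --deltas '[[[0.021, -0.2, 0], [0, 0, 0], 0.9], [[0.021, -0.2, 0], [0, 0, 0], 0.9], [[0.021, -0.2, 0], [0, 0, 0], 0.9], [[0, 0, 0], [0, 0, 0], 0.9], [[0, 0, 0], [0, 0, 0], 0.9]]'

```text
time_s: 27.55
eef_pos: [452.2, -222.8, 240.3]
ee_rot: [-0.0, 0.001, 1.0, 0.0]
force: [-0.3, 0.8, 0.3]
grip_width: 0.901
grip_force: 0.0
```

```bash
python3 - <<'E'
from h import *
s=telemetry.sense(); print(s['eef_pos'],s['ee_rot'],s['force'])
cv2.imwrite('pics/s8.png',optics.capture('scene'));cv2.imwrite('pics/t8.png',optics.capture('top'))
E
```

```text
[ 452.21635495 -222.84780333  240.32480513] [-1.32040994e-04  7.67986774e-04  9.99999651e-01  3.02373488e-04] [-0.31276079  0.79140549  0.33905869]
```

servo_tool --deltas '[[[0.048, -0.048, 0], [0, 0, 0], 0.9], [[0, 0, 0], [0, 0, 0], 0.9], [[0, 0, 0.12], [0, 0, 0], 0.9], [[0, 0, 0.18], [0, 0, 0], 0.9], [[0, 0, 0.14], [0, 0, 0], 0.9], [[0, 0, 0.1], [0, 0, 0], 0.9], [[0, 0, 0], [0, 0, 0], 0.9]]'

```text
time_s: 28.35
eef_pos: [441.7, -231.2, 130.5]
ee_rot: [-0.002, -0.0, 1.0, 0.002]
force: [0.1, 0.1, 1.1]
grip_width: 0.897
grip_force: 0.0
```

servo_tool --deltas '[[[0, 0, 0], [0, 0, 0], 0.8], [[0, 0, 0], [0, 0, 0], 0.72], [[0, 0, 0], [0, 0, 0], 0.65], [[0, 0, 0], [0, 0, 0], 0.58], [[0, 0, 0], [0, 0, 0], 0.4], [[0, 0, 0], [0, 0, 0], 0.4], [[0, 0, 0], [0, 0, 0], 0.4], [[0, 0, 0], [0, 0, 0], 0.4]]'

```text
time_s: 29.15
eef_pos: [443.3, -232.3, 133.8]
ee_rot: [0.001, 0.0, 1.0, -0.0]
force: [0.7, 0.7, 5.9]
grip_width: 0.63
grip_force: 31.1
```

servo_tool --deltas '[[[0, 0, -0.05], [0, 0, 0], 0.4], [[0, 0, -0.15], [0, 0, 0], 0.4], [[0, 0, -0.2], [0, 0, 0], 0.4], [[0, 0, -0.2], [0, 0, 0], 0.4], [[0, 0, -0.2], [0, 0, 0], 0.4], [[0, 0, -0.17], [0, 0, 0], 0.4], [[-0.01, 0.1, 0], [0, 0, 0], 0.4], [[-0.021, 0.18, 0], [0, 0, 0], 0.4]]'

```text
time_s: 29.95
eef_pos: [448.8, -176.9, 327.9]
ee_rot: [0.001, 0.001, 1.0, -0.001]
force: [0.3, 0.4, -2.5]
grip_width: 0.624
grip_force: 32.0
```

servo_tool --deltas '[[[-0.021, 0.18, 0], [0, 0, 0], 0.4], [[-0.021, 0.18, 0], [0, 0, 0], 0.4], [[-0.021, 0.18, 0], [0, 0, 0], 0.4], [[-0.021, 0.18, 0], [0, 0, 0], 0.4], [[-0.021, 0.18, 0], [0, 0, 0], 0.4], [[-0.021, 0.18, 0], [0, 0, 0], 0.4], [[-0.021, 0.18, 0], [0, 0, 0], 0.4], [[-0.02, 0.18, 0], [0, 0, 0], 0.4]]'

```text
time_s: 30.75
eef_pos: [482.2, 113.3, 327.5]
ee_rot: [0.0, 0.0, 1.0, -0.0]
force: [0.3, -0.3, -0.4]
grip_width: 0.62
grip_force: 32.0
```

servo_tool --deltas '[[[-0.015, 0.13, 0], [0, 0, 0], 0.4], [[0, 0, 0], [0, 0, 0], 0.4], [[0, 0, 0], [0, 0, 0], 0.4]]'

```text
time_s: 31.05
eef_pos: [485.2, 137.9, 327.0]
ee_rot: [0.0, -0.0, 1.0, -0.0]
force: [0.5, 0.8, -0.8]
grip_width: 0.625
grip_force: 31.9
```

```bash
python3 - <<'E'
from h import *
s=telemetry.sense(); print(s['eef_pos'],s['ee_rot'],s['force'])
E
```

```text
[485.24612574 137.87016462 327.04670826] [ 1.68789867e-04 -3.85417561e-04  9.99999896e-01 -1.76684360e-04] [ 0.50782216  0.77628902 -0.79642973]
```

servo_tool --deltas '[[[0, 0, 0.1], [0, 0, 0], 0.4], [[0, 0, 0.2], [0, 0, 0], 0.4], [[0, 0, 0.2], [0, 0, 0], 0.4], [[0, 0, 0.2], [0, 0, 0], 0.4], [[0, 0, 0.12], [0, 0, 0], 0.4], [[0, 0, 0.04], [0, 0, 0], 0.4], [[0, 0, 0], [0, 0, 0], 0.4], [[0, 0, 0], [0, 0, 0], 0.4]]'

```text
time_s: 31.85
eef_pos: [486.3, 137.4, 156.1]
ee_rot: [0.001, 0.0, 1.0, 0.0]
force: [0.4, -0.1, -1.0]
grip_width: 0.623
grip_force: 32.0
```

servo_tool --deltas '[[[0, 0, 0.02], [0, 0, 0], 0.4], [[0, 0, 0.01], [0, 0, 0], 0.4], [[0, 0, 0.008], [0, 0, 0], 0.4], [[0, 0, 0], [0, 0, 0], 0.4], [[0, 0, 0], [0, 0, 0], 0.4]]'

```text
time_s: 32.35
eef_pos: [485.5, 137.8, 147.1]
ee_rot: [0.0, 0.0, 1.0, 0.0]
force: [-0.1, 0.2, -0.0]
grip_width: 0.62
grip_force: 32.1
```

servo_tool --deltas '[[[0, 0, 0.007], [0, 0, 0], 0.4], [[0, 0, 0], [0, 0, 0], 0.4], [[0, 0, 0], [0, 0, 0], 0.4]]'

```text
time_s: 32.65
eef_pos: [486.0, 137.9, 146.8]
ee_rot: [0.001, 0.0, 1.0, 0.0]
force: [-1.0, -0.0, 8.1]
grip_width: 0.627
grip_force: 32.7
```

Contact made. I'll release, lift clear and retreat out of view, then check everything.

servo_tool --deltas '[[[0, 0, 0], [0, 0, 0], 0.66], [[0, 0, 0], [0, 0, 0], 0.7], [[0, 0, 0], [0, 0, 0], 0.76], [[0, 0, 0], [0, 0, 0], 0.8], [[0, 0, -0.1], [0, 0, 0], 0.8], [[0, 0, -0.2], [0, 0, 0], 0.8], [[0, 0, -0.2], [0, 0, 0], 0.8], [[0, 0, 0], [0, 0, 0], 0.8]]'

```text
time_s: 33.45
eef_pos: [487.2, 137.9, 250.5]
ee_rot: [0.005, 0.0, 1.0, 0.0]
force: [-0.3, 0.1, -0.6]
grip_width: 0.8
grip_force: 0.0
```

servo_tool --deltas '[[[0.05, -0.2, 0], [0, 0, 0], 0.8], [[0.05, -0.2, 0], [0, 0, 0], 0.8], [[0.05, -0.2, 0], [0, 0, 0], 0.8], [[0.05, -0.2, 0], [0, 0, 0], 0.8], [[0.05, -0.2, 0], [0, 0, 0], 0.8], [[0.05, -0.2, 0], [0, 0, 0], 0.8], [[0.05, -0.2, 0], [0, 0, 0], 0.8], [[0, 0, 0], [0, 0, 0], 0.8]]'

```text
time_s: 34.25
eef_pos: [414.3, -145.7, 245.0]
ee_rot: [-0.0, 0.003, 1.0, -0.0]
force: [-0.4, 0.2, -0.3]
grip_width: 0.799
grip_force: 0.0
```

```bash
cat > ov.py <<'E'
from h import *
a=optics.capture('top');b=optics.capture('scene')
cv2.imwrite('pics/t9.png',a);cv2.imwrite('pics/s9.png',b)
g=lambda i:(255*(i/255.)**.5).astype('uint8')
def ring(x,y,z,r):
    t=np.linspace(0,2*np.pi,60); return np.c_[x+r*np.cos(t),y+r*np.sin(t),z+0*t]
M=[(485.7,137.3),(499.1,216.4),(512.6,294.9),(525.9,374)]
O=[(172,27),(124,14),(105,22),(77,9)]
out=[]
for n,i,x0,y0,w,h in (('top',a,175,165,140,75),('scene',b,215,110,100,105)):
    s=5
    c=cv2.resize(g(i)[y0:y0+h,x0:x0+w],None,fx=s,fy=s,interpolation=cv2.INTER_CUBIC)
    if n=='top': pad=c
    for (x,y),(H,r) in zip(M,O):
        for z,rr,col in ((13,30,(0,255,255)),(13+H,r,(255,0,255))):
            p=(proj(n,ring(x,y,z,rr))-[x0,y0]+.5)*s-.5
            cv2.polylines(c,[p.round().astype(int)],True,col,1)
    out.append(c)
H=sum(o.shape[0] for o in out)
o2=cv2.resize(out[1],(out[0].shape[1]*215//700,225)) if 0 else out[1]
k=600-out[0].shape[0]
o2=cv2.resize(g(b)[100:215,205:325],None,fx=1.9,fy=1.9)
f=np.zeros((600,700,3),'uint8'); f[:375]=out[0][:375]; f[380:380+o2.shape[0],:o2.shape[1]]=o2
q=cv2.resize(g(a)[175:210,180:220],None,fx=6,fy=6,interpolation=cv2.INTER_CUBIC); f[380:380+q.shape[0],300:300+q.shape[1]]=q
cv2.imwrite('pics/d9.png',f)
E
python3 ov.py
```

```text
(no output)
```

View pics/d9.png

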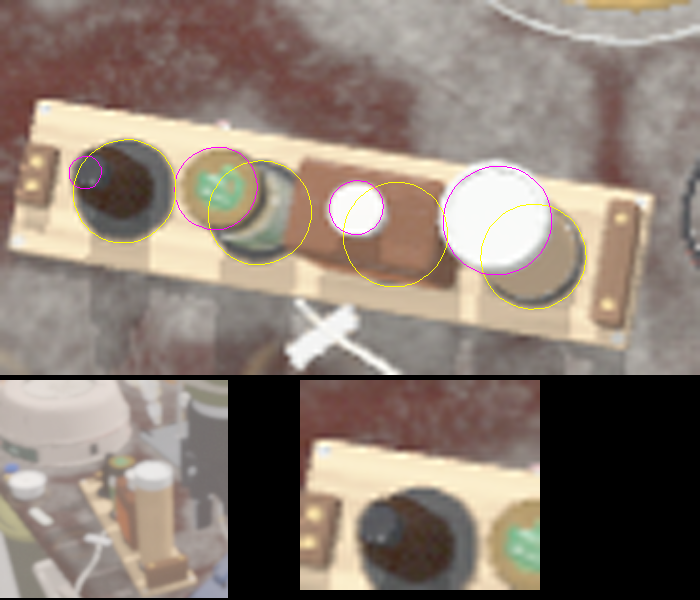

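The tube, tin and jar match the projected rings (yellow for mats, magenta for tops) within 1–2 mm, all upright. The dropper's cap reads about 4 mm toward −y, while its base looks centred, so I'll fit it numerically.

```bash
python3 - <<'E'
from h import *
from scipy.optimize import minimize
a=cv2.imread('pics/t9.png').astype(float)
x0,y0,x1,y1=184,186,212,216
c=a[y0:y1,x0:x1]; ratio=(c[...,2]-c[...,0]); 
print(a[192:208,189:210].sum(2).astype(int)); print((a[192:208,189:210,2]-a[192:208,189:210,0]).astype(int))
E
```

```text
[[567 562 564 572 580 585 597 593 597 597 508 509 524 615 617 629 632 635
  635 636 636]
 [587 583 582 578 564 561 582 374 253 139 135 140 141 155 297 519 607 615
  622 624 627]
 [588 591 585 582 352 324  94  79  82 119 138 137 133 137 139 155 277 463
  596 607 611]
 [532 526 323 116  76  67  63  57  48  48  77 135 139 137 136 137 139 183
  396 593 606]
 [539 362 153 100  97  95  65  51  56  54  50  49 101 135 137 135 135 135
  219 450 577]
 [450 198 119 105  98 100  92  61  62  48  54  56  52  72 103 120 132 137
  145 288 535]
 [307 124  97  98  96 100  91  55  62  57  54  45  44  41  50  86 122 122
  126 184 382]
 [307 119 100  99 103 103  95  55  52  44  46  44  39  47  40  54 120 130
  123 133 304]
 [257 109 104 100 120 100  58  53  41  43  35  42  36  41  34  46  87 124
  119 124 286]
 [262  81 120  98 194  87  55  49  34  41  34  31  37  28  36  31  54 125
  122 121 240]
 [373 124  41  47  54  47  49  41  36  36  43  37  35  36  27  35  58 125
  124 122 236]
 [379 127  42  44  33  34  33  30  31  37  39  37  36  35  31  26  58 125
  121 126 241]
 [485 201  62  47  41  35  28  2
[... 681 characters left out ...]
12 16 15 14 12  7  3  0  0  0  3 41 89]
 [44  5 -2 -2 -3 -2 -2  1  8 13 15 12 12 12 10  5  0  0 -1 17 57]
 [44  4 -4 -3 -1 -3 -4 -3  6 15 14 13 14  9 12  9 -2 -1  0  4 45]
 [44 -3 -2 -3 -3 -3 -3 -2 10 11 15 13 13 10 10 11  4  0  0  0 42]
 [49  8 -2 -1 -2 -2  0 -1 11 13 13 13 11  9 10 10  7 -1 -1  0 31]
 [63 27  9  4  2  2  3 11 13 13 12 14  9 13 10 10  6 -1  0  1 32]
 [64 25 13 10 13 13 12 13 11 12  9 13  8  9 11 11  6 -1 -2 -2 32]
 [79 28  9 12 12 13 13 14 10 11 11  9 10 11 10 10  3 -1 -1 -2 35]
 [90 33  2  8  9 11 12 13 11 10 12 11 10 11 11 10  1  0  0 -1 47]
 [91 39  2  0  5  9 12 11  9 12 11  9 12 11  8  5 -1 -1  0  4 53]
 [90 73 19 -1  0  0  3  8  8 10 11 10 10  9  4  0 -1  1  0 19 63]]
```

The dropper's base edge is at column 205.2 against 205.4 for a centred one, so its base is centred within about 1 mm. Handing in.

```bash
python3 -c "
from rig import ctrl; print(ctrl.finish_job())"
```

```text
the job is handed in; nothing more can be done
None
```

The job is handed in: the tube, tin, jar and dropper stand upright and free on mats 1 to 4, tallest at the high block; the camera puts the first three within about 2 mm of centre and the dropper's base within about 1 mm, though its cap read about 4 mm off.

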